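# Add a slotted spacer to the off-contact post and turn it to its stop

## Robot

A 6-joint arm with a two-finger parallel gripper is mounted at the origin on a cart in front of the work surface, level with it; the furniture and walls round the work are solid. World frame = base frame: x ahead of the robot, y to its left, z up, the work surface at z = 0. Lengths are in m, angles in degrees, forces in N, time in s.
With the tool pointing down it reaches from about 0.325 to 0.85 m from the base axis. Payload 15.5 kg.
Tool frame: the origin (TCP) lies at the very end of the fingers, on their centre line; the grasp point (between the pads) lies arm.grip_depth behind it (arm.grip_depth is the distance from the TCP to the grasp point, in m); z points along the fingers, y is the line along which they close (so a half turn about z gives the same grasp; the last joint's range is limited). The gripper opens to 91 mm and grips with 3 to 60 N. Pads are 32 mm wide; open, the fingers measure 118 mm over their backs; the gripper's body (76 mm by 178 mm) begins 60 mm behind the grasp point.
Start: joints at [-81.159, 28.281, 77.091, -0, 74.628, -5.472], TCP at [0.155, -0.606, 0.214] pointing down, gripper open.
Joint ranges: [-166.48, 166.48], [-47.26, 123.95], [12.59, 153.08], [-70.14, 250.14], [6.76, 159.57], [-176.63, 176.63]. Speed limits (degrees/s): [108.29, 108.29, 147.25, 172.46, 172.46, 172.46].

## Interface

Orientations are given as a 3x3 rotation matrix whose columns are the frame's x, y, z axes.
In Python, from rig import arm gives the robot as it stands. Calls block until the motion is done:
- arm.move_to(position, orientation): joint-space move of the TCP to a pose.
- arm.move_l(position, orientation=None, feed=0.15): straight line of the TCP; orientation=None keeps the orientation; feed is the mean speed in m/s.
- arm.move_joints(angles): joint-space move.
- arm.grip(opening): finger opening in m; the grip force is fixed at half the most; returns when the fingers have stopped.
- arm.sleep(seconds).
- arm.solve_ik(position, orientation): joint angles nearest the present ones, or None.
- arm.snapshot(name): name is "side" or "top" or "wrist"; returns the picture (420x560x3 uint8, red, green, blue); there is no depth.
- arm.get_calibration(name): a dict with "intrinsics" (3x3 intrinsics, pixels), "cam_to_world" (4x4, takes a point from camera to world coordinates). Camera axes: x right, y down, z forward; pixel columns grow to the right and rows downward; lengths in m; the calibration is good to about 2 mm. The wrist camera is an equidistant fisheye: a pixel r from the principal point sees the ray r / f radians off the axis. A picture is of the moment at which its call begins: read the wrist's pose just before it. get_calibration takes no time and is no camera call; for the wrist camera it gives the pose at the moment of the call.
A pose or a line that the arm cannot do raises arm.Unreachable and nothing moves.
- arm.sign_off(): hands the job in; it is judged then, once.
Readings, each from a call of its own:
- arm.current_t(): time.
- arm.current_joint_positions(): joint angles.
- arm.current_dq(): joint speeds.
- arm.current_tau(): joint torques, N m.
- arm.current_ee_pos(): TCP position.
- arm.current_tool_rot(): TCP orientation.
- arm.current_force(): force on the tool from outside, world axes, zero at the start.
- arm.current_torque(): the same for the moment, N m.
- arm.current_width(): finger opening in m.
- arm.current_grasp_force(): force on a finger pad.
Only numpy, scipy, OpenCV 4.12 (cv2) and the standard library are available. Lean on these libraries where they do the work, as an engineer would, in place of code of your own. Each camera call takes 0.05 s, during which the arm holds its last target. There are 200 camera calls.

## Task

Take the larger of the two loose slotted spacers and slide it sideways, slot first, onto the stem of the off-contact post from the post's front (the side facing you): on top of the spacer already there and under the sprung cap, until the stem is fully home in the slot and the cap has dropped into the spacer's recess. Then turn it on the stem about a quarter turn clockwise, seen from above, until its tab comes up against the tip of the stop screw, so that its slot faces away from the slot below, and let go. Feel your way gently and force nothing, and do not disturb the smaller spacer or the teal ink bottle.

Things in the scene. Friction and masses are not known exactly. Their poses are not given: they have to be found in the camera images.
- stand: Off-contact post, fixed to the table. Grey round base, radius 52 mm, 12 mm thick; origin on the table under the stem axis, z up. Steel stem, 10 mm thick, to z = 62 mm. Its front is its -x side, roughly facing the robot (turned up to 20 degrees). An earlier spacer, same shape and size as the large one, is fixed on it at z = 12 to 24 mm: slot to +y, tab and fin to -y. Front and +y side are open.
- seat (a point): Point on the stem axis at the top of the earlier spacer, 24 mm above the table: the large spacer's origin comes here, resting on the earlier spacer, when it is home.
- cap (a joint): Sprung cap on the stem, height in m, up positive. At 0 its underside is 30.5 mm above the table. Below is a boss 7.5 mm high, diameter 23 mm, coned to 17 mm at its underside; above a black knurled knob, diameter 32 mm, top 20 mm above the underside. Spring force about 3 N at 0, 4.5 N at 0.006. Reads about 0.0055 with the boss riding on the new spacer's top, 0.0015 once dropped into its recess.
- stop: Aluminium stop block fixed on the base, 13 x 16 mm, origin at its foot, top 32 mm above the table, at x = 33.5, y = 39 mm in the post's frame. It carries the stop screw: 6 mm thick, 27 mm above the table, pointing to the post's -x. How far the screw is set is not measured and differs each time: its round tip lies at x = -3 to 13 mm in the post's frame and must be felt. The screw is stiff.
- spacer_large: The larger loose spacer, steel, about 0.16 kg: disc of diameter 68 mm, 12 mm thick, lying flat; origin at the disc's centre on its underside, z up. A slot 12.5 mm wide runs from the centre out through the rim at +x; its flat end lies 5 mm behind the centre, so the stem is concentric when home. A tab 14 mm wide, 6 mm thick, reaches to x = -72 mm; the fin stands on it.
- large_recess (a point): Centre of the floor of the round recess in the large spacer's top, 8 mm above its underside: diameter 26 mm, 4 mm deep, takes the cap's boss. Beside the flared slot mouth the top slopes down from 12 mm at x = 15 to 5 mm at the rim, to lift the cap; pushing it in takes roughly 4 to 10 N.
- large_fin (a point): Top of the large spacer's upright grasping fin, at x = -54, y = 0, z = 40 mm in its frame; the fin is 12 mm wide (along y) and 28 mm long (x = -40 to -68 mm).
- spacer_small: The smaller loose spacer, not wanted: same form, disc diameter 42 mm, 8 mm thick, fin from x = -27 to -55 mm and 40 mm high; origin at the disc's centre on its underside.
- ink_bottle_teal: Ink bottle with a teal band and black lid, 68 x 66 x 88 mm, origin at the centre of its underside; to be left alone.
There are look-alikes about, which are no part of the job. What is shaped like the spacer_large but green or red is not meant.

How it is judged (in metres and radians):
On the way, in this order (a step that is already met when the one before it is completed fails the run):
1. the large spacer is home on the stem, entered from the front (its tab still pointing to the front within 35 degrees), the cap dropped into its recess (horizontal distance between spacer_large and stand below 0.004 m and z of spacer_large in the frame of stand between 0.0215 and 0.0265 m and value of joint cap between 0.0004 and 0.003 m and angle between the x axis of spacer_large and the x axis of stand, either way round below 0.6 rad and x of large_fin in the frame of stand below -0.03 m), for 0.1 s.
2. still home, it has been turned clockwise until its tab touches the stop screw (horizontal distance between spacer_large and stand below 0.004 m and z of spacer_large in the frame of stand between 0.0215 and 0.0265 m and value of joint cap between 0.0004 and 0.003 m and angle between the x axis of spacer_large and the y axis of stand, either way round below 0.38 rad and y of large_fin in the frame of stand above 0.03 m and contact force between spacer_large and stop above 0.5 N), for 0.06 s.
At the end, for the whole second after the job is handed in: The large spacer lies flat and still on the lower one, its centre within 4 mm of the stem axis, cap dropped into its recess (cap joint 0.4 to 3 mm), its tab to the post's +y side, within 21 degrees of square (at the stop screw); small spacer not moved more than 15 mm (horizontal distance between spacer_large and stand below 0.004 m and z of spacer_large in the frame of stand between 0.0215 and 0.0265 m and value of joint cap between 0.0004 and 0.003 m and angle between the x axis of spacer_large and the y axis of stand, either way round below 0.38 rad and y of large_fin in the frame of stand above 0.03 m and angle between spacer_large's own z axis and vertical below 0.06 rad and linear speed of spacer_large below 0.01 m/s and angular speed of spacer_large below 0.1 rad/s and distance of spacer_small from where it was at the start of the episode below 0.015 m); the robot touches nothing.
It fails at once if the spacer is forced against the stop: more than 20 N (contact force between spacer_large and stop above 20 N).
It fails at once if the large spacer is forced: more than 50 N of contact force between it and the post with its stop and cap (contact force between spacer_large and stand above 50 N).
It fails at once if the small spacer is moved more than 15 mm (distance of spacer_small from where it was at the start of the episode above 0.015 m).
It fails at once if the teal ink bottle is moved more than 15 mm (distance of ink_bottle_teal from where it was at the start of the episode above 0.015 m).
It also fails if it takes over 72 s, if anything falls off the work surface, if the arm or the gripper's body presses on something with over 40 N, if the wrist force passes 120 N, or if a joint passes its speed limit or range.

## Working session

There is one attempt and no reset: what is moved stays moved. The work goes in short steps, each a Python script; the robot and the scene stay as the last script left them, time stands still between calls to the robot, and variables do not carry over. Pictures are saved under pics/ and viewed, at most 10 in all, crops included, and the job is handed in when it is done.

```bash
ls; mkdir -p pics
python3 - <<'E'
from rig import arm
import cv2,numpy as np
for n in("top","side"):
    cv2.imwrite(f"pics/{n}0.png",arm.snapshot(n)[:,:,::-1]); c=arm.get_calibration(n); print(n,np.round(c["intrinsics"],1).tolist(),np.round(c["cam_to_world"],4).tolist())
print(arm.grip_depth,arm.current_force(),arm.current_t())
E
```

```text
pics
top [[542.3, 0.0, 276.3], [0.0, 542.3, 214.1], [0.0, 0.0, 1.0]] [[-0.022, -0.9866, 0.1615, 0.3795], [-0.9996, 0.0193, -0.0183, 0.036], [0.0149, -0.1619, -0.9867, 1.6085], [0.0, 0.0, 0.0, 1.0]]
side [[394.8, 0.0, 276.8], [0.0, 394.8, 213.9], [0.0, 0.0, 1.0]] [[0.9999, -0.0093, 0.0113, 0.6027], [-0.0145, -0.4975, 0.8674, -0.8505], [-0.0024, -0.8674, -0.4976, 0.5623], [0.0, 0.0, 0.0, 1.0]]
0.0188 [-0.04241949 -0.05649284  0.4729936 ] 0.1
```

View pics/top0.png

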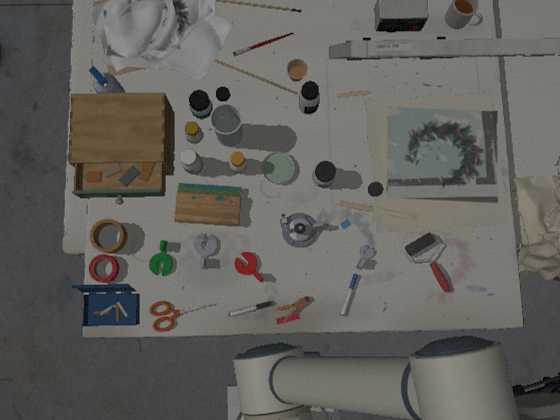

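View pics/side0.png

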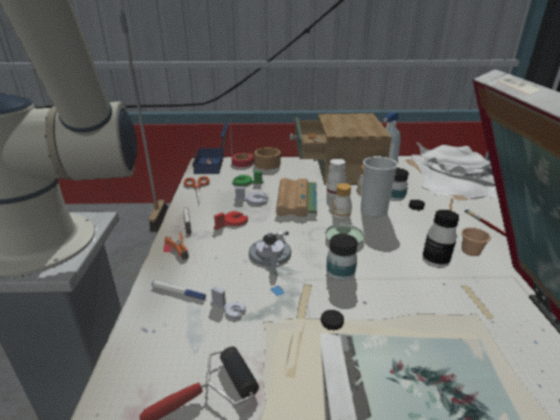

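```bash
cat > h.py <<'E'
import numpy as np,cv2
from rig import arm
def ray(name,u,v,cal=None):
    c=cal or arm.get_calibration(name);K=c["intrinsics"];T=np.array(c["cam_to_world"])
    a=np.array([(u-K[0][2])/K[0][0],(v-K[1][2])/K[1][1]])
    if name=="wrist":
        t=np.hypot(*a);d=np.array([*(a/t*np.sin(t)),np.cos(t)]) if t>1e-9 else np.array([0,0,1.])
    else: d=np.array([*a,1])
    return T[:3,3],T[:3,:3]@d
def at(name,u,v,z,cal=None):
    o,d=ray(name,u,v,cal); return o+d*(z-o[2])/d[2]
def R(yaw): # tool down, tool y axis (closing) at world angle yaw+90 (tool x along yaw)
    c,s=np.cos(yaw),np.sin(yaw); return np.array([[c,s,0],[s,-c,0],[0,0,-1.]])
E
python3 - <<'E'
from h import *
im=cv2.imread("pics/top0.png")[200:300,140:400]
cv2.imwrite("pics/top0c.png",cv2.resize(im,None,fx=3,fy=3,interpolation=cv2.INTER_CUBIC))
for n,u,v,z in[("large",207,245,.012),("small",366,257,.008),("stand",299,230,.05)]: print(n,at("top",u,v,z).round(3))
print(arm.current_tool_rot().round(3))
E
```

```text
large [0.552 0.213 0.012]
small [ 0.508 -0.256  0.008]
stand [ 0.587 -0.058  0.05 ]
[[ 0.969  0.247 -0.   ]
 [ 0.247 -0.969  0.001]
 [ 0.    -0.001 -1.   ]]
```

View pics/top0c.png

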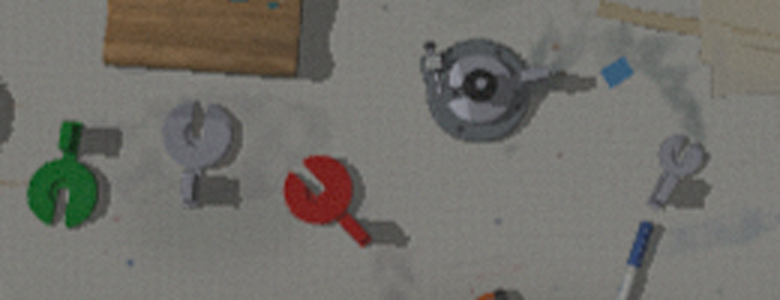

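Run:
```python
from h import *
import pickle
cals={}
for n,p in[("w_stand",(0.53,-0.06,0.24)),("w_large",(0.50,0.21,0.22))]:
    arm.move_to(np.array(p),R(0.0)); arm.sleep(.2)
    cals[n]=arm.get_calibration("wrist"); cv2.imwrite(f"pics/{n}.png",arm.snapshot("wrist")[:,:,::-1])
    c=cals[n];print(np.round(c["intrinsics"],1).tolist(),np.round(c["cam_to_world"],3).tolist(),arm.current_t(),arm.current_joint_positions().round(0))
pickle.dump(cals,open("cals.pkl","wb"))
a=[cv2.imread(f"pics/{n}.png") for n in cals]
cv2.imwrite("pics/w2.png",cv2.resize(np.hstack(a),(800,300)))
```

```text
[[325.2, 0.0, 277.3], [0.0, 325.2, 211.9], [0.0, 0.0, 1.0]] [[-0.001, -0.971, -0.238, 0.597], [-1.0, 0.001, 0.001, -0.061], [-0.001, 0.238, -0.971, 0.41], [0.0, 0.0, 0.0, 1.0]] 2.7083 [-13.  19.  88.  -0.  73.  77.]
[[325.2, 0.0, 277.3], [0.0, 325.2, 211.9], [0.0, 0.0, 1.0]] [[-0.002, -0.971, -0.238, 0.567], [-1.0, 0.002, 0.001, 0.208], [-0.001, 0.238, -0.971, 0.391], [0.0, 0.0, 0.0, 1.0]] 4.0167 [ 16.  21.  88.  -0.  70. 106.]
```

View pics/w2.png

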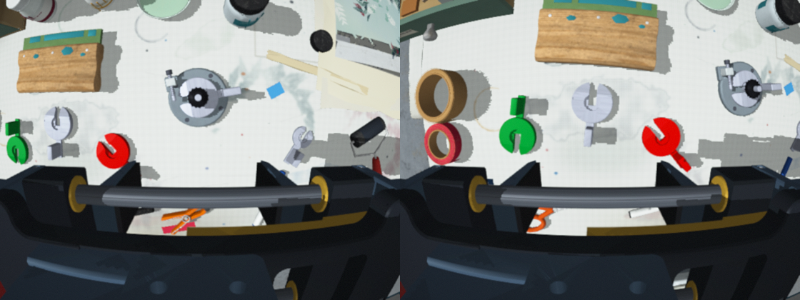

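Run:
```python
from h import *
for n,x,y in(("w_stand",215,80),("w_large",205,100)):
    im=cv2.imread(f"pics/{n}.png")[y:y+110,x:x+140]
    im=cv2.resize(im,None,fx=5,fy=5,interpolation=cv2.INTER_CUBIC)
    for i in range(0,140,20): cv2.putText(im,str(x+i),(i*5,10),0,.4,(0,0,255)); cv2.line(im,(i*5,12),(i*5,18),(0,0,255))
    for i in range(10,110,20): cv2.putText(im,str(y+i),(0,i*5+4),0,.4,(0,0,255))
    cv2.imwrite(f"pics/{n}c.png",im)
```

```text
(no output)
```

View pics/w_standc.png

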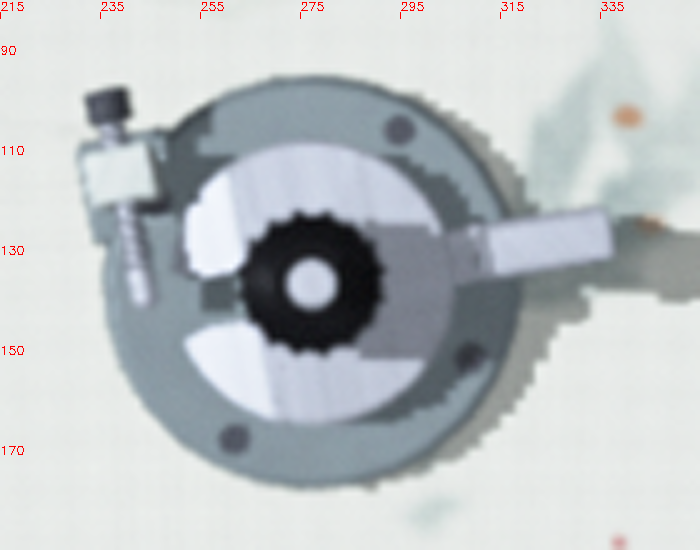

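View pics/w_largec.png

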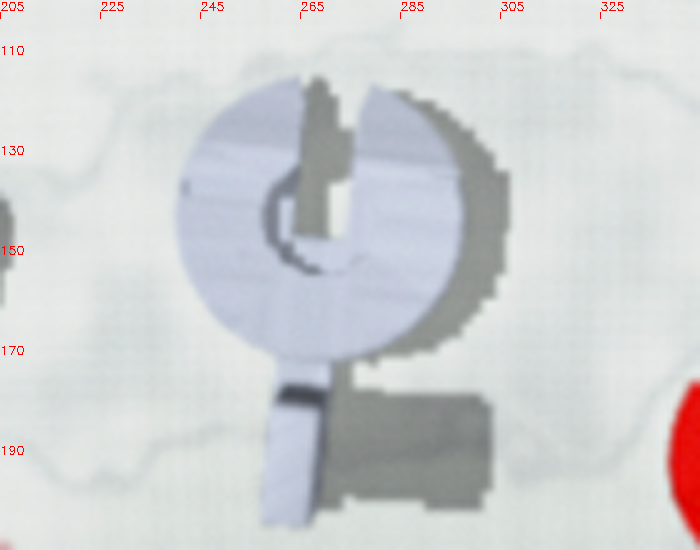

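Run:
```python
from h import *
import pickle
C=pickle.load(open("cals.pkl","rb"))
S=lambda u,v,z:at("wrist",215+u/5-.4,80+v/5-.4,z,C["w_stand"])[:2]
L=lambda u,v,z:at("wrist",205+u/5-.4,100+v/5-.4,z,C["w_large"])[:2]
stem=S(311,284,.062); base=[S(104,284,.012),S(520,284,.012),S(312,76,.012),S(312,488,.012)]
print("stem",stem,"base y",(base[0]+base[1])/2,"x",(base[2]+base[3])/2, base[0][1]-base[1][1],base[2][0]-base[3][0])
ang=lambda d:np.degrees(np.arctan2(d[1],d[0]))
o=S(611,233,.052);i=S(487,253,.052)
print("fin len",np.linalg.norm(o-i),"yaw from fin",ang(o-i)+90,ang((o+i)/2-stem)+90, np.linalg.norm((o+i)/2-stem))
a=S(118,190,.028);b=S(144,303,.028);print("screw yaw",ang(a-b))
y=np.radians(ang((o+i)/2-stem)+90);print("tip in post",np.array([[np.cos(y),np.sin(y)],[-np.sin(y),np.cos(y)]])@(b-stem))
l,r=L(176,219,.012),L(462,219,.012);bt=L(319,362,.012);print("large",(l+r)/2,l[1]-r[1],bt+[.034,0])
f=L(293,464,.040);print("fin",f,np.linalg.norm(L(302,404,.04)-L(284.5,524,.04)),"yaw",ang(L(302,404,.04)-L(284.5,524,.04)),"yaw2",ang((l+r)/2-f),ang([bt[0]+.034-f[0],(l+r)[1]/2-f[1]]))
```

```text
stem [ 0.59406593 -0.06040332] base y [ 0.59415033 -0.06053683] x [ 0.59409214 -0.06054402] 0.10156962835008793 0.10150956891537777
fin len 0.0280348027040539 yaw from fin 10.481754130726557 10.40658356676785 0.05317780836356823
screw yaw 12.391703548909932
tip in post [0.00273435 0.03933819]
large [0.55645481 0.21878858] 0.06634801636450116 [0.55674148 0.21888955]
fin [0.50356189 0.22395478] 0.02706715698154045 yaw -8.759275407913611 yaw2 -5.578553444813714 -5.548669737940583
```

Run:
```python
from h import *
import json
yaw=np.radians(-6.0); f=np.array([.5036,.2240])
# joint path: lift then rotate
arm.grip(0.040)
arm.move_to(np.array([*f,.12]),R(yaw+np.pi)); print(arm.current_joint_positions().round(0))
arm.move_l(np.array([*f,.0135]),feed=.08); arm.sleep(.3)
print(arm.current_ee_pos(),arm.current_force())
F0=arm.current_force()
arm.grip(0.0); print("w",arm.current_width(),arm.current_grasp_force(),arm.current_force()-F0)
arm.sleep(.2); g=arm.current_ee_pos(); print(g)
arm.move_l(np.array([*f,.10]),feed=.08); arm.sleep(.4)
print("w",arm.current_width(),arm.current_force()-F0,arm.current_torque(),arm.current_t())
cal=arm.get_calibration("wrist");import pickle;pickle.dump(cal,open("cal3.pkl","wb"))
cv2.imwrite("pics/g.png",arm.snapshot("wrist")[:,:,::-1])
cv2.imwrite("pics/gs.png",arm.snapshot("side")[:,:,::-1])
a=cv2.imread("pics/g.png");b=cv2.resize(cv2.imread("pics/gs.png")[140:260,180:340],(560,420),interpolation=cv2.INTER_CUBIC)
cv2.imwrite("pics/g2.png",cv2.resize(np.hstack([a,b]),(800,300)))
```

```text
[ 18.  29.  94.   0.  57. -66.]
[0.50369287 0.22403173 0.01368175] [-0.44085955  0.64334511  1.4938652 ]
w 0.011586702472671474 29.99995619058609 [ 0.39069974 -0.79175395 -2.46859932]
[0.50360863 0.22399283 0.01348128]
w 0.012006795059586857 [ 1.01041295 -0.65820636 -3.21015915] [ 0.13246475 -0.11784383 -0.0027846 ] 11.725
```

View pics/g2.png

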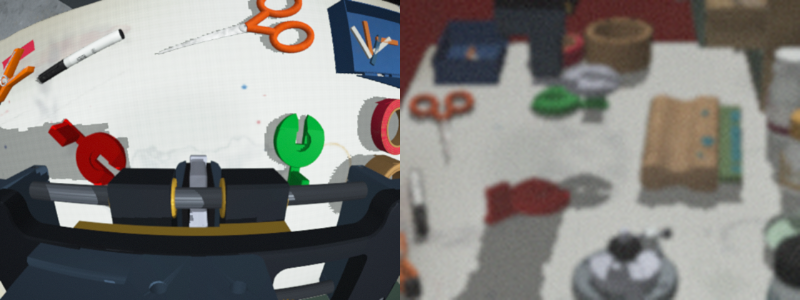

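```bash
cat >> h.py <<'E'
STEM=np.array([.5941,-.0605]); PY=np.radians(10.5)
c,s=np.cos(PY),np.sin(PY); RP=np.array([[c,-s],[s,c]])
ZG=.0135
def pp(x,y,z,dx=54.0): # spacer centre in post mm, z spacer underside mm -> TCP
    return np.array([*(STEM+RP@np.array([x-dx,y])/1000), ZG+z/1000])
def F(n=5):
    a=[]
    for _ in range(n): a.append(arm.current_force()); arm.sleep(.01)
    f=np.mean(a,0); return np.array([*(RP.T@f[:2]),f[2]])
E
python3 - <<'E'
from h import *
T=R(PY+np.pi)
arm.move_to(pp(-85,0,85),T)
arm.move_l(pp(-72,0,26),feed=.12); arm.sleep(.4)
F0=F(); np.save("F0.npy",F0); print(F0,arm.current_t(),arm.current_joint_positions().round(0))
arm.move_l(pp(-48,0,26),feed=.06); arm.sleep(.2); print(F()-F0)
for z in(25.5,25,24.5,24,23.6):
    arm.move_l(pp(-48,0,z),feed=.02); arm.sleep(.1); d=F()-F0; print(z,d.round(2),arm.current_ee_pos()[2]-ZG)
    if d[2]>1.5: break
print(arm.current_t())
a=arm.snapshot("wrist")[:,:,::-1];b=arm.snapshot("side")[:,:,::-1]
b=cv2.resize(b[190:290,200:333],(560,420),interpolation=cv2.INTER_CUBIC)
cv2.imwrite("pics/i2.png",cv2.resize(np.hstack([a,b]),(800,300)))
E
```

```text
[ 0.24920201  0.61875133 -1.20201358] 14.1083 [ -17.   32.  108.   -0.   40. -118.]
[-0.18347843 -0.76021042  0.21350601]
25.5 [-0.45 -0.35  0.01] 0.02549398212832933
25 [-0.28 -0.72 -0.48] 0.024992429126745624
24.5 [-0.29 -0.69 -0.42] 0.02448123112717608
24 [-0.18 -1.15  0.02] 0.023995871550885978
23.6 [-1.38  0.22  4.19] 0.023657326575697343
16.8583
```

View pics/i2.png

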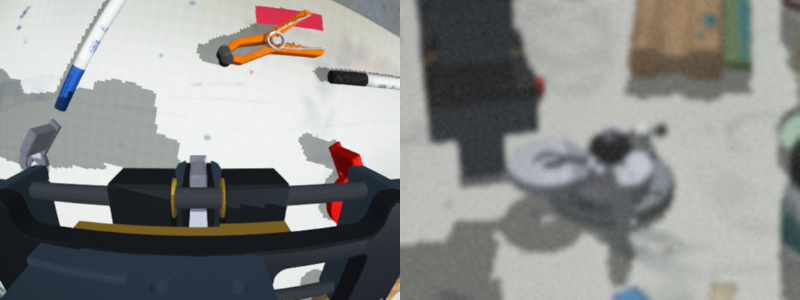

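Run:
```python
from h import *
F0=np.load("F0.npy"); y=0.; z=24.2; x=-48; seen=0
arm.move_l(pp(-48,0,z),feed=.02)
while x<6:
    x+=1.5 if x<-16 else 1.0
    arm.move_l(pp(x,y,z),feed=.03); arm.sleep(.03); d=F(3)-F0
    print(x,round(y,2),d.round(1).tolist())
    if abs(d[1])>2.5: y+=.3*np.sign(d[1])
    if d[0]<-14 or abs(d[1])>10 or abs(d[2])>15 or (x>-6 and d[0]<-9): break
print(arm.current_t(),x,y)
np.save("xy.npy",[x,y,z])
```

```text
-46.5 0.0 [-0.1, -0.4, 0.1]
-45.0 0.0 [0.0, -0.3, 0.1]
-43.5 0.0 [-0.5, -0.0, -1.0]
-42.0 0.0 [-0.0, -0.6, -0.4]
-40.5 0.0 [0.2, -0.2, -0.3]
-39.0 0.0 [-0.3, -0.6, -0.3]
-37.5 0.0 [-0.5, -0.9, -0.1]
-36.0 0.0 [-0.4, -0.4, -0.1]
-34.5 0.0 [0.2, -0.7, -0.0]
-33.0 0.0 [0.0, 0.3, -1.2]
-31.5 0.0 [-1.9, 0.6, -2.9]
-30.0 0.0 [-1.7, -0.1, -3.2]
-28.5 0.0 [-0.4, 0.9, -3.8]
-27.0 0.0 [-0.8, 0.9, -3.5]
-25.5 0.0 [-1.2, 1.0, -3.7]
-24.0 0.0 [-1.5, 1.0, -3.7]
-22.5 0.0 [-1.6, 1.6, -4.0]
-21.0 0.0 [-1.3, 1.2, -4.5]
-19.5 0.0 [0.9, -0.9, -5.2]
-18.0 0.0 [1.1, -0.8, -3.8]
-16.5 0.0 [0.0, -0.1, -2.3]
-15.0 0.0 [-1.1, -0.3, -1.1]
-14.0 0.0 [-1.5, 0.4, -0.1]
-13.0 0.0 [-1.8, -0.2, -0.0]
-12.0 0.0 [-2.0, -0.4, -0.7]
-11.0 0.0 [-1.5, -0.1, -0.9]
-10.0 0.0 [-1.3, -0.1, -0.9]
-9.0 0.0 [-1.8, -0.4, -0.4]
-8.0 0.0 [-1.6, -0.2, -0.8]
-7.0 0.0 [-1.3, 0.0, -1.3]
-6.0 0.0 [-1.1, 0.4, -1.6]
-5.0 0.0 [2.4, 1.5, -2.8]
-4.0 0.0 [2.9, 1.8, -2.8]
-3.0 0.0 [2.5, 2.1, -2.4]
-2.0 0.0 [1.7, 1.2, -1.6]
-1.0 0.0 [-1.0, 0.3, 0.3]
0.0 0.0 [-1.9, -0.1, -0.0]
1.0 0.0 [-1.3, -0.8, -0.9]
2.0 0.0 [-7.3, -1.7, 3.1]
3.0 0.0 [-11.5, -3.0, 6.2]
29.5417 3.0 -0.3
```

```bash
cat > rot.py <<'E'
from h import *
DX=53.6
def pose(th,cx,cy,z=24.1):
    a=PY+np.pi-th; e=np.array([np.cos(a),np.sin(a)])  # points stem->fin
    ctr=STEM+RP@np.array([cx,cy])/1000
    return np.array([*(ctr+e*DX/1000),ZG+z/1000]),R(a),e
def force(th,n=3):
    f=np.zeros(3); 
    for _ in range(n): f+=arm.current_force()/n; arm.sleep(.01)
    e=pose(th,0,0)[2]; t=np.array([e[1],-e[0]]) # tangential, clockwise
    return f,e,t
E
python3 - <<'E'
from rot import *
c0=RP@np.load("F0.npy")[:2]; F0w=np.array([*c0,np.load("F0.npy")[2]])
c=np.array([1.1,0.])
p,T,e=pose(0,*c); arm.move_l(p,T,feed=.03); arm.sleep(.1)
f,e,t=force(0,5); print("start",(f-F0w).round(2),t@(f-F0w)[:2])
for th in list(range(4,69,4)):
    a=np.radians(th); p,T,_=pose(a,*c); arm.move_l(p,T,feed=.03); arm.sleep(.03)
    f,e,t=force(a); d=f-F0w; fr,ft=e@d[:2],t@d[:2]
    print(th,"rad %.1f tan %.1f z %.1f c %s"%(fr,ft,d[2],c.round(2)))
    if max(abs(fr),abs(ft))>12: print("stop");break
    if abs(fr)>2: c+=RP.T@e*.3*np.sign(fr)*min(abs(fr)/2,3)
    if abs(ft)>2.5: c+=RP.T@t*.25*np.sign(ft)
print(arm.current_t(),arm.current_joint_positions().round(0)); np.savez("st.npz",th=th,c=c,F0w=F0w)
E
```

```text
start [-5.21 -2.5   0.9 ] -1.5091191634210004
4 rad 5.8 tan -2.2 z 0.8 c [1.1 0. ]
8 rad 0.0 tan 0.1 z -3.1 c [0.24 0.06]
12 rad -0.5 tan 0.1 z -3.6 c [0.24 0.06]
16 rad -0.1 tan 0.2 z -3.8 c [0.24 0.06]
20 rad -0.1 tan 0.1 z -3.0 c [0.24 0.06]
24 rad -0.1 tan -0.1 z -3.2 c [0.24 0.06]
28 rad -0.2 tan 0.7 z -2.9 c [0.24 0.06]
32 rad -0.5 tan -0.1 z -3.3 c [0.24 0.06]
36 rad -0.1 tan -0.1 z -3.4 c [0.24 0.06]
40 rad 0.1 tan -0.1 z -2.9 c [0.24 0.06]
44 rad -0.6 tan -0.1 z -2.6 c [0.24 0.06]
48 rad -0.2 tan 0.3 z -2.8 c [0.24 0.06]
52 rad -0.4 tan 0.3 z -3.3 c [0.24 0.06]
56 rad -0.3 tan 0.3 z -3.6 c [0.24 0.06]
60 rad -0.7 tan -0.2 z -3.2 c [0.24 0.06]
64 rad -0.5 tan 0.1 z -3.0 c [0.24 0.06]
68 rad -0.4 tan -0.4 z -3.6 c [0.24 0.06]
35.6 [ -8.  37.  95.  -0.  48. -40.]
```

Run:
```python
from rot import *
s=np.load("st.npz"); c=s["c"]; F0w=s["F0w"]; th=68.
f,e,t=force(np.radians(th),6); b=t@(f-F0w)[:2]; hist=[]
while th<106:
    th+=1.; a=np.radians(th); p,T,_=pose(a,*c); arm.move_l(p,T,feed=.02); arm.sleep(.04)
    f,e,t=force(a,4); d=f-F0w; fr,ft=e@d[:2],t@d[:2]-b
    print(th,"rad %.1f tan %.1f z %.1f m %.3f"%(fr,ft,d[2],arm.current_torque()[2]))
    if ft<-3.5: break
arm.sleep(.3); f,e,t=force(a,6); print("hold",t@(f-F0w)[:2]-b,arm.current_t())
np.savez("st2.npz",th=th,c=c,F0w=F0w)
a=arm.snapshot("wrist")[:,:,::-1];b=arm.snapshot("top")[:,:,::-1]
b=cv2.resize(b[200:260,260:340],(560,420),interpolation=cv2.INTER_CUBIC)
cv2.imwrite("pics/r2.png",cv2.resize(np.hstack([a,b]),(800,300)))
```

```text
69.0 rad -0.8 tan -1.4 z -2.7 m 0.004
70.0 rad -0.5 tan -1.2 z -3.0 m -0.016
71.0 rad -0.4 tan -1.0 z -2.5 m -0.024
72.0 rad -0.9 tan -0.5 z -2.7 m -0.007
73.0 rad -1.0 tan -0.9 z -3.4 m 0.002
74.0 rad -0.7 tan -0.6 z -3.5 m -0.059
75.0 rad -0.6 tan -0.8 z -3.2 m 0.001
76.0 rad -0.6 tan -1.0 z -3.1 m -0.050
77.0 rad -0.8 tan -0.9 z -2.9 m 0.010
78.0 rad -0.7 tan -1.0 z -3.0 m -0.013
79.0 rad -0.5 tan -0.5 z -3.1 m 0.047
80.0 rad -0.9 tan -0.7 z -3.0 m -0.009
81.0 rad -0.4 tan -0.8 z -3.3 m -0.088
82.0 rad -0.8 tan -2.1 z -2.0 m -0.018
83.0 rad 0.5 tan -5.7 z 0.2 m -0.105
hold -5.465292932901276 40.875
```

Run:
```python
from rot import *
s=np.load("st2.npz"); p,T,_=pose(np.radians(82.7),*s["c"],z=23.9); arm.move_l(p,T,feed=.02); arm.sleep(.2)
f,e,t=force(np.radians(82.7),5);d=f-s["F0w"];print(t@d[:2],e@d[:2],d[2])
arm.grip(.030); arm.sleep(.2)
q=arm.current_ee_pos(); arm.move_l(q+[0,0,.06],feed=.08); arm.move_l(q+[-.06,.08,.2],feed=.2); arm.sleep(.2)
b=arm.snapshot("top")[:,:,::-1][195:270,255:355]; cc=arm.snapshot("side")[:,:,::-1][210:285,220:320]
cv2.imwrite("pics/fin.png",cv2.resize(np.hstack([b,cc]),(800,300),interpolation=cv2.INTER_CUBIC)); print(arm.current_t())
```

```text
-5.833563780347399 0.2665151015441836 2.489089067505393
44.3583
```

View pics/fin.png

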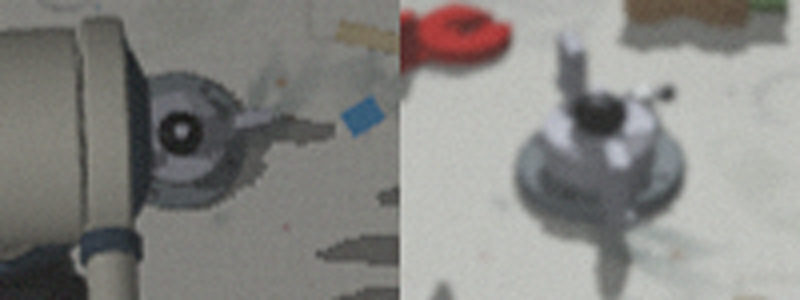

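The side view shows the spacer lying flat on the lower one, its fin toward the stop side at about (570,60). The cap is seated at about (597,115), and the gripper is clear.

```bash
python3 -c "
from rig import arm
print(arm.sign_off())"
```

```text
the job is handed in; nothing more can be done
None
```

The large spacer is on the stem under the dropped cap, turned about 83° clockwise until it met firm resistance where the stop screw should be, then released. The job was handed in at about 44 s, and no verdict came back. I took the cap drop and the screw contact from the force readings, and the final pictures show the spacer flat with the gripper clear.

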